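Make up two tree-painting kits

ROBOT

A 6-joint arm with a two-finger parallel gripper is mounted at the origin on the work surface. World frame = base frame: x ahead of the robot, y to its left, z up, the work surface at z = 0. Lengths are in m, angles in rad, forces in N, time in s.
With the tool pointing down it reaches from about 0.425 to 0.95 m from the base axis. Payload 14.7 kg.
Tool frame: the origin (TCP) lies on the centre line of the jaws, within the pads' length; the fingertips stand 19 mm ahead of it and the grasp point (between the pads) is the TCP (r.tip_extent is the distance from the TCP to the fingertips, in m); z points along the fingers, y is the line along which they close (so a half turn about z gives the same grasp; the last joint's range is limited). The gripper opens to 85 mm and grips with 20 to 120 N. Pads are 22 mm wide; open, the fingers measure 114 mm over their backs; the gripper's body (76 mm by 85 mm) begins 54 mm behind the grasp point. The pads swing forward as they close: fully open they stand 13 mm farther back than shut.
Start: joints at [1.063, 0.48, 1.596, -0, 1.065, -0.047], TCP at [0.289, 0.582, 0.215] pointing down, gripper open.
Joint ranges: [-2.75, 2.75], [-0.82, 2.05], [0.23, 2.67], [-1.56, 4.7], [0.09, 2.69], [-2.92, 2.92]. Speed limits (rad/s): [1.89, 1.89, 2.39, 3.01, 3.01, 3.01].

INTERFACE

Orientations are given as a rotation vector (axis times angle).
In Python, from plant import r gives the robot as it stands.
- The arm moves only by the shell command python3 -m crank 'ROWS' [OPENING]. ROWS is JSON, a list of rows, each an object with "translation": the shift along the tool's x, y, z in units of 0.1 m (1.0 is 0.1 m), a list of three; "delta_rot": the turn, a rotation vector about the tool's x, y, z in units of 180 degrees (1.0 is 180 degrees), a list of three. In form: [{"translation": [dx, dy, dz], "delta_rot": [rx, ry, rz]}, ...]. A call has 1 to 5 rows; each row shifts and turns the commanded pose from where the row before left it, along the tool's axes as they then stand; what a row does not reach is not made up. A row lasts 1/10 s, in which the tool goes at most 50 mm and 8.59 degrees, less where a joint would pass 70% of its speed; a pose out of reach is approached as far as the arm can. A call with a number of a shift or a turn outside -1 to 1 is refused whole. A call with a gripper value outside its range is refused whole. OPENING is the closure, from 0 (fully open) to 1 (shut), set as the call begins (- or left out, the last holds). The fingers move at their own pace and stop on an object; the grip force is fixed at half the most. Time passes only in rows, so rows that do not move let the fingers close. It gives the time, the measured TCP pose, the force, the opening and the grip force at its end, in the units of the state.
- r.get_state(): the state, without advancing time (a new reading comes with each control period).
- r.capture(name): name is "side" or "top"; returns a dict with "pixels" (400x640x3 uint8, red, green, blue), "K" (3x3 intrinsics, pixels), "k1" (the pictures are not rectified: a ray, as slopes to the right and down, at radius r is drawn at 1 + k1 r^2 times it, then the intrinsics apply), "T" (4x4, takes a point from camera to world coordinates). Camera axes: x right, y down, z forward; pixel columns grow to the right and rows downward; lengths in m; the calibration is good to about 2 mm. A picture is of the moment at which its call begins. There is no depth.
- r.hand_in(): hands the job in; it is judged then, once.
The state is a dict: "time_s": time; "joints": joint angles; "joint_vel": joint speeds; "joint_torque": joint torques, N m; "tcp_pos": TCP position; "eef_rot": TCP orientation; "ft_force": force on the tool from outside, world axes, zero at the start; "moment": the same for the moment, N m; "width": finger opening in m; "gripper_force": force on a finger pad.
Only numpy, scipy, OpenCV 4.12 (cv2) and the standard library are available. Lean on these libraries where they do the work, as an engineer would, in place of code of your own. Each camera call takes 0.05 s, during which the arm holds its last target. There are 200 camera calls.

TASK

Make up two painting kits from the stock on the bench. In the brown cardboard tray, which rests on the small scale, lay the aqua panel flat in the middle and stand the blue jar at one end and the white jar at the other; the tray is light and overhangs the scale, so load it so that it never tips and does not slip. In the white tray put the yellow panel, lying flat, and the orange jar, standing on the tray floor beside it; leave both trays where they are, and leave the lime panel and the violet jar where they stand.

Things in the scene. Friction and masses are not known exactly. Their poses are not given: they have to be found in the camera images.
- aqua_panel: painting panel: a flat hardwood block 90 long (its x) x 56 wide (its y) x 25 mm thick, about 110 g, bare pale wood below and pale blue-green (aqua) on top, nearly white in the middle. Origin at the centre of its underside, z up. Goes in the middle of the brown tray.
- yellow_panel: painting panel: a flat hardwood block 90 long (its x) x 56 wide (its y) x 25 mm thick, about 110 g, bare pale wood below and strong yellow on top, paler in the middle. Origin at the centre of its underside, z up. Goes in the white tray.
- lime_panel: painting panel: a flat hardwood block 90 long (its x) x 56 wide (its y) x 25 mm thick, about 110 g, bare pale wood below and lime green on top, paler in the middle. Origin at the centre of its underside, z up. Stays in the stock.
- blue_jar: paint jar: a closed upright round tub, diameter 48 mm, 66 mm high, about 120 g, paint and screw lid both dark blue. Origin at the centre of its underside, z up (its yaw means nothing). Goes at one end of the brown tray.
- white_jar: paint jar: a closed upright round tub, diameter 48 mm, 66 mm high, about 120 g, paint and screw lid both white. Origin at the centre of its underside, z up (its yaw means nothing). Goes at the other end of the brown tray.
- orange_jar: paint jar: a closed upright round tub, diameter 48 mm, 66 mm high, about 120 g, paint and screw lid both orange. Origin at the centre of its underside, z up (its yaw means nothing). Goes in the white tray.
- violet_jar: paint jar: a closed upright round tub, diameter 48 mm, 66 mm high, about 120 g, paint and screw lid both violet. Origin at the centre of its underside, z up (its yaw means nothing). Stays in the stock.
- brown_tray: Brown cardboard tray: shallow open box, outside 270 (its x) x 130 (its y) x 32 mm high, walls and floor 4 mm, loose, about 50 g. Origin: centre of its underside (inner floor 4 mm higher). Centred on the scale, ends overhanging freely by 78 mm. A jar at one end tips it when empty; with the panel in the middle first, one jar does not, but two jars at the same end may.
- white_tray: White tray: shallow open box, outside 270 (its x) x 130 (its y) x 32 mm high, walls and floor 4 mm, loose, about 50 g. Origin: centre of its underside (inner floor 4 mm higher). It stands directly on the bench, on the other side from the scale; its long side runs roughly straight ahead from the robot, as does the brown one's.
- scale: Small parcel scale, fixed, under the brown tray. Rubber-topped steel platform 114 (its x, along the tray) x 124 mm, top 45 mm above the bench; it does not give. A low black console (24 mm high, with a display) shows beside the tray's long +y side, reaching 87 mm from the scale's middle. Origin: centre of its underside, on the bench.
Things that resemble listed ones, but are neither listed nor needed, are in the scene too. Several things look just like the white_jar: the one meant starts farthest to the robot's right.

How it is judged:
By the outcome, as a careful person would: the job done as asked, in the order asked, and still so for the second after the job is handed in, with the robot touching nothing.
It also fails if it takes over 144 s, if anything falls off the work surface, if the arm or the gripper's body presses on something with over 40 N, if the wrist force passes 120 N, or if a joint passes its speed limit or range.

## Working session

There is one attempt and no reset: what is moved stays moved. The work goes in short steps, Python scripts to look and compute and a shell command to move; the robot and the scene stay as the last step left them, time stands still between calls to the robot, and variables do not carry over. Pictures are saved under pics/ and viewed, at most 14 in all, crops included, and the job is handed in when it is done.

```bash
ls; mkdir -p pics
python3 - <<'E'
from plant import r
import cv2
for n in("top","side"):
    c=r.capture(n); cv2.imwrite(f"pics/{n}0.png",c["pixels"][:,:,::-1]); print(n,c["K"],c["k1"],c["T"])
print(r.get_state(), r.tip_extent)
E
```

```text
pics
top [[400.8594254    0.         318.58445496]
 [  0.         400.8594254  196.63225674]
 [  0.           0.           1.        ]] -0.027546795159198494 [[ 0.01071729 -0.99527957  0.09645578  0.44091781]
 [-0.99993278 -0.01109406 -0.00337073 -0.01220836]
 [ 0.00442491 -0.09641317 -0.99533156  0.85750911]
 [ 0.          0.          0.          1.        ]]
side [[453.82362142   0.         324.02269161]
 [  0.         453.82362142 195.88064647]
 [  0.           0.           1.        ]] 0.010954863866403158 [[ 0.98852932 -0.08631     0.12393695  0.38941425]
 [-0.15087331 -0.60160284  0.78441778 -0.80915304]
 [ 0.00685773 -0.79411876 -0.60772393  0.70238325]
 [ 0.          0.          0.          1.        ]]
{'time_s': 0.1, 'joints': array([ 1.06339916e+00,  4.80731854e-01,  1.59680470e+00,  2.56722416e-05,
        1.06510206e+00, -4.65879793e-02]), 'joint_vel': array([ 0.00110758, -0.00239265, -0.00255487, -0.00010426, -0.0007191 ,
       -0.00103502]), 'joint_torque': array([ 8.69478336e-04, -9.52259088e+01, -4.31037891e+01, -1.16410051e-04,
        4.96911613e-03, -2.00816989e-04]), 'tcp_pos': array([0.28881929, 0.58188508, 0.21496306]), 'eef_rot': array([-7.17398740e-01, -3.05826882e+00,  1.57056276e-03]), 'ft_force': array([ 0.43402861, -0.48148644,  0.38575939]), 'moment': array([-0.00920913, -0.02187005, -0.00597437]), 'gripper_force': 0.0, 'width': 0.08553088626313257} 0.019
```

View pics/top0.png

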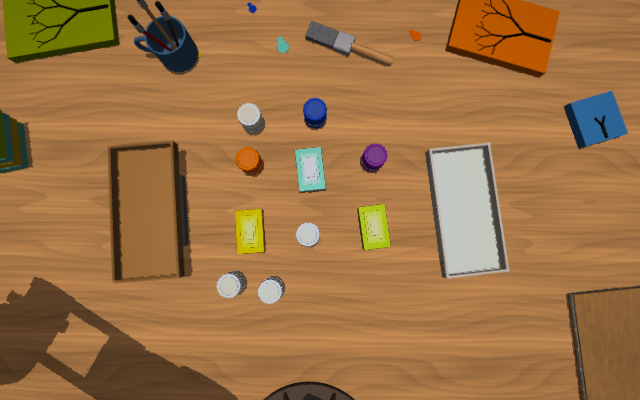

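View pics/side0.png

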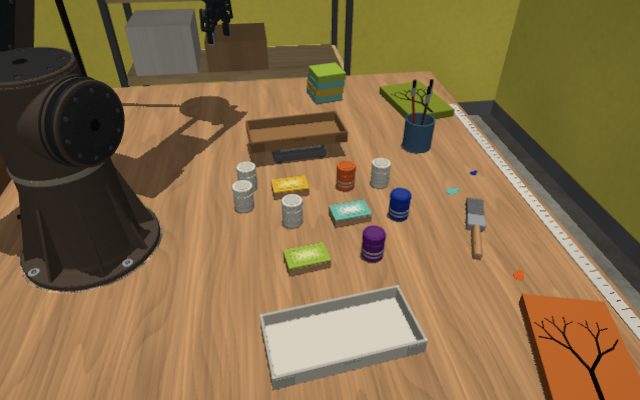

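The top picture shows the four white jars at (249,115), (307,234), (230,285) and (270,290). Top-image right is the robot's right, so the white jar meant is (307,234).

- **Panels:** aqua (310,170), yellow (249,231), lime (374,227).
- **Jars:** blue (315,110), orange (248,159), violet (374,156).
- **Trays:** brown on the left, white on the right.
- **Lookalikes:** the blue box (596,120), the orange board (503,33) and the blue mug (170,45).

```bash
cat > h.py <<'E'
from plant import r
import numpy as np, cv2
from scipy.spatial.transform import Rotation as R
def rays(c,px):
    # k1: drawn = s*(1+k1 r^2), the OpenCV radial model
    p=cv2.undistortPoints(np.float64(px).reshape(-1,1,2),c["K"],np.array([c["k1"],0,0,0.])).reshape(-1,2)
    return np.c_[p,np.ones(len(p))]@c["T"][:3,:3].T
def toplane(c,px,z):
    d=rays(c,px);o=c["T"][:3,3];return (o+d*((z-o[2])/d[:,2])[:,None])[:,:2]
def proj(c,P):
    Ti=np.linalg.inv(c["T"]);rv=cv2.Rodrigues(Ti[:3,:3])[0]
    return cv2.projectPoints(np.float64(P).reshape(-1,1,3),rv,Ti[:3,3],c["K"],np.array([c["k1"],0,0,0.]))[0].reshape(-1,2)
def tool():
    s=r.get_state();return s,R.from_rotvec(s["eef_rot"]).as_matrix()
def go(x,y,z,ydir=None):
    """deltas (row units) to TCP xyz, then turn so tool y lies along world angle ydir deg (mod 180)"""
    s,M=tool();d=M.T@(np.array([x,y,z])-s["tcp_pos"])/0.1
    print("trans",d.round(3),end=" ")
    if ydir is not None:
        cur=np.degrees(np.arctan2(M[1,1],M[0,1]));t=(ydir-cur+90)%180-90
        print("turn about tool z deg",round(-t,1),"units",round(-t/180,4),"j6",round(s["joints"][5],2),end="")
    print()
E
cat > seg.py <<'E'
from h import *
c=r.capture("top");im=c["pixels"][:,:,::-1].copy();hsv=cv2.cvtColor(im,cv2.COLOR_BGR2HSV)
S={"aqua":(310,170,.025,(75,20,120),(100,255,255)),"yellow":(249,231,.025,(24,130,120),(32,255,255)),"lime":(374,227,.025,(33,80,100),(45,255,255))}
for n,(u,v,z,lo,hi) in S.items():
    m=np.zeros(hsv.shape[:2],np.uint8);w=slice(v-35,v+35),slice(u-30,u+30);m[w]=cv2.inRange(hsv,lo,hi)[w]
    k=max(cv2.findContours(m,0,cv2.CHAIN_APPROX_NONE)[0],key=cv2.contourArea)
    p=toplane(c,k.reshape(-1,2),z)*1000
    (cx,cy),(w_,h_),a=cv2.minAreaRect(p.astype(np.float32))
    a=a if w_>h_ else a+90
    print(n,round(cx),round(cy),"size",round(w_),round(h_),"long axis deg",round((a+90)%180-90,1))
for n,(u,v) in {"blue":(315,106),"white":(307,234),"orange":(248,157),"violet":(374,154),"w1":(249,113),"w2":(230,285),"w3":(270,291)}.items():
    print(n,(toplane(c,[(u,v)],.066)*1000).round())
for n,z,q in (("brown",.077,[(109,147),(177,142),(184,277),(113,281)]),("white",.032,[(428,150),(490,143),(508,271),(444,277)])):
    P=toplane(c,q,z)*1000;e=(P[0]+P[1]-P[2]-P[3]);print(n,P.round().tolist(),"c",P.mean(0).round(),"axis",np.degrees(np.arctan2(e[1],e[0])).round(1))
cv2.imwrite("pics/crop1.png",cv2.resize(im[85:305,95:525],None,fx=1.86,fy=1.86,interpolation=cv2.INTER_CUBIC))
E
python3 seg.py
```

```text
aqua 580 4 size 89 55 long axis deg 7.1
yellow 449 128 size 89 56 long axis deg 5.2
lime 460 -130 size 88 55 long axis deg 8.0
blue [[702.  -6.]]
white [[444.   7.]]
orange [[596. 127.]]
violet [[ 605. -125.]]
w1 [[686. 128.]]
w2 [[343. 156.]]
w3 [[332.  77.]]
brown [[611.0, 404.0], [622.0, 268.0], [358.0, 242.0], [349.0, 380.0]] c [485. 323.] axis 5.3
white [[622.0, -244.0], [639.0, -376.0], [372.0, -405.0], [359.0, -273.0]] c [ 498. -324.] axis 6.3
```

View pics/crop1.png

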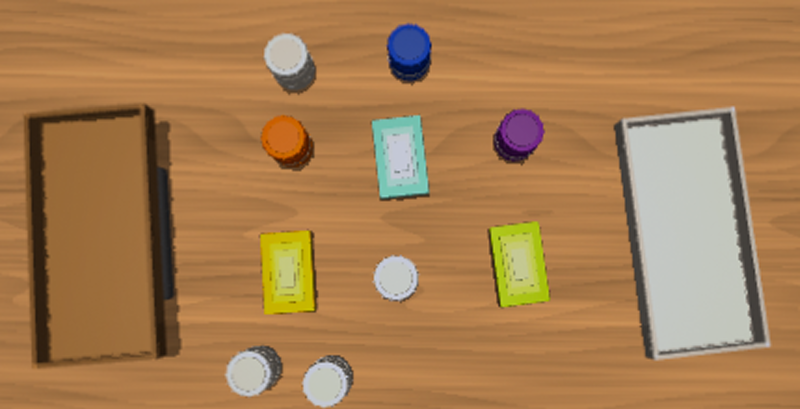

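The close crop confirms the white jar meant at crop (396,278). It stands alone between the yellow and lime panels, and the three other white jars are all farther left. The aqua panel goes first.

```bash
python3 -c "
from h import *
go(.580,.004,.215,97.1)"
```

```text
trans [-5.178e+00 -3.882e+00  3.000e-03] turn about tool z deg -33.5 units -0.1861 j6 -0.05
```

```bash
python3 -m crank '[{"translation":[-0.37,-0.277,0],"delta_rot":[0,0,0]},{"translation":[-0.37,-0.277,0],"delta_rot":[0,0,0]},{"translation":[-0.37,-0.277,0],"delta_rot":[0,0,0]},{"translation":[-0.37,-0.277,0],"delta_rot":[0,0,0]},{"translation":[-0.37,-0.277,0],"delta_rot":[0,0,0]}]' 0
python3 -m crank '[{"translation":[-0.37,-0.277,0],"delta_rot":[0,0,0]},{"translation":[-0.37,-0.277,0],"delta_rot":[0,0,0]},{"translation":[-0.37,-0.277,0],"delta_rot":[0,0,0]},{"translation":[-0.37,-0.277,0],"delta_rot":[0,0,0]},{"translation":[-0.37,-0.277,0],"delta_rot":[0,0,0]}]' 0
python3 -m crank '[{"translation":[-0.37,-0.277,0],"delta_rot":[0,0,0]},{"translation":[-0.37,-0.277,0],"delta_rot":[0,0,0]},{"translation":[-0.37,-0.277,0],"delta_rot":[0,0,0]},{"translation":[-0.37,-0.277,0],"delta_rot":[0,0,0]}]' 0
python3 -m crank '[{"translation":[0,0,0],"delta_rot":[0,0,-0.0465]},{"translation":[0,0,0],"delta_rot":[0,0,-0.0465]},{"translation":[0,0,0],"delta_rot":[0,0,-0.0465]},{"translation":[0,0,0],"delta_rot":[0,0,-0.0465]},{"translation":[0,0,0],"delta_rot":[0,0,0]}]' 0
python3 - <<'E'
from h import *
go(.580,.004,.215,97.1); go(.580,.004,.024,97.1)
c=r.capture("top");im=c["pixels"][:,:,::-1].copy()
for cx,cy,a,z in ((.485,.323,5.3,.045),(.498,-.324,6.3,0)):
    M=R.from_euler("z",a,degrees=True).as_matrix()
    for x,y,h in ((.135,.065,.032),(.131,.061,.004)):
        P=(np.array([(x,y,h),(x,-y,h),(-x,-y,h),(-x,y,h)])@M.T)+[cx,cy,z]
        cv2.polylines(im,[(proj(c,P)*16).round().astype(int)],True,(255,0,255),1,cv2.LINE_AA,4)
a=np.hstack([cv2.resize(im[130:295,95:200],None,fx=3.6,fy=3.6),cv2.resize(im[130:295,415:520],None,fx=3.6,fy=3.6)])
cv2.imwrite("pics/ov1.png",a)
E
```

```text
time_s: 0.65
tcp_pos: [0.3935, 0.3742, 0.2154]
eef_rot: [-0.717, -3.059, 0.0]
ft_force: [1.8, -0.9, 0.5]
width: 0.0852
gripper_force: 0.0
time_s: 1.15
tcp_pos: [0.4977, 0.1677, 0.2155]
eef_rot: [0.717, 3.059, -0.0]
ft_force: [1.0, 1.0, 0.4]
width: 0.0854
gripper_force: 0.0
time_s: 1.55
tcp_pos: [0.581, 0.0026, 0.2154]
eef_rot: [-0.718, -3.058, -0.0]
ft_force: [0.1, 0.4, 0.1]
width: 0.0854
gripper_force: 0.0
time_s: 2.05
tcp_pos: [0.5804, 0.0045, 0.2153]
eef_rot: [0.198, -3.135, -0.0]
ft_force: [0.7, -0.1, -0.3]
width: 0.0854
gripper_force: 0.0
trans [ 0.005 -0.004  0.003] turn about tool z deg 0.1 units 0.0008 j6 -1.74
trans [ 0.004 -0.004  1.913] turn about tool z deg 0.1 units 0.0008 j6 -1.74
```

View pics/ov1.png

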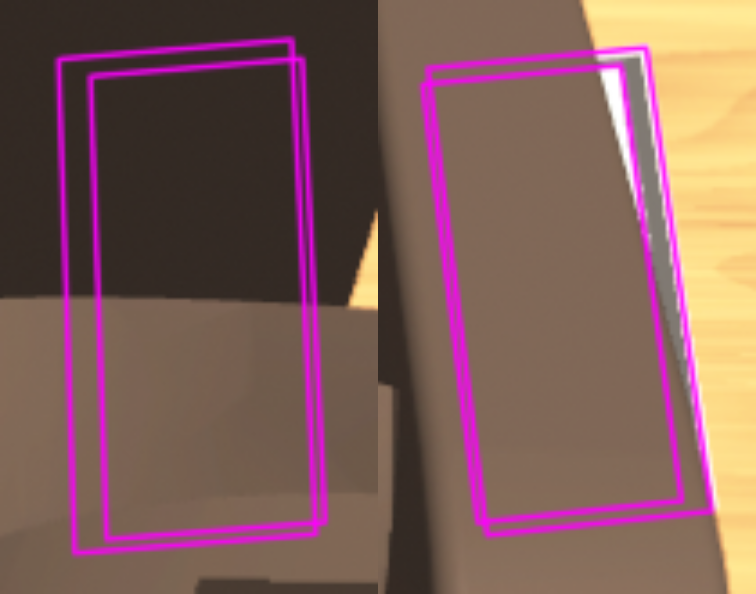

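The arm covers the trays in this picture, so I'll redo the overlay on the first one. Grasping now.

```bash
python3 -m crank '[{"translation":[0,0,0.45],"delta_rot":[0,0,0]},{"translation":[0,0,0.45],"delta_rot":[0,0,0]},{"translation":[0,0,0.45],"delta_rot":[0,0,0]},{"translation":[0,0,0.36],"delta_rot":[0,0,0]},{"translation":[0,0,0.2],"delta_rot":[0,0,0]}]' 0
python3 -m crank '[{"translation":[0,0,0],"delta_rot":[0,0,0]},{"translation":[0,0,0],"delta_rot":[0,0,0]},{"translation":[0,0,0],"delta_rot":[0,0,0]},{"translation":[0,0,0],"delta_rot":[0,0,0]},{"translation":[0,0,0],"delta_rot":[0,0,0]}]' 1
python3 -m crank '[{"translation":[0,0,0],"delta_rot":[0,0,0]},{"translation":[0,0,0],"delta_rot":[0,0,0]},{"translation":[0,0,0],"delta_rot":[0,0,0]}]' 1
python3 -m crank '[{"translation":[0,0,-0.3],"delta_rot":[0,0,0]},{"translation":[0,0,-0.4],"delta_rot":[0,0,0]},{"translation":[0,0,-0.4],"delta_rot":[0,0,0]},{"translation":[0,0,-0.4],"delta_rot":[0,0,0]},{"translation":[0,0,0],"delta_rot":[0,0,0]}]' 1
python3 - <<'E'
from h import *
go(.485,.323,.215,95.3)
c=r.capture("side");cv2.imwrite("pics/s1.png",c["pixels"][:,:,::-1])
c=r.capture("top");im=cv2.imread("pics/top0.png")
for cx,cy,a,z in ((.485,.323,5.3,.045),(.498,-.324,6.3,0)):
    M=R.from_euler("z",a,degrees=True).as_matrix()
    for x,y,h in ((.135,.065,.032),(.131,.061,.004)):
        P=(np.array([(x,y,h),(x,-y,h),(-x,-y,h),(-x,y,h)])@M.T)+[cx,cy,z]
        cv2.polylines(im,[(proj(c,P)*16).round().astype(int)],True,(255,0,255),1,cv2.LINE_AA,4)
a=np.hstack([cv2.resize(im[130:295,95:200],None,fx=3.6,fy=3.6),cv2.resize(im[130:295,415:520],None,fx=3.6,fy=3.6)])
cv2.imwrite("pics/ov2.png",a)
E
```

```text
time_s: 2.6
tcp_pos: [0.5788, 0.0047, 0.0215]
eef_rot: [0.186, -3.133, -0.001]
ft_force: [0.3, 0.4, 0.5]
width: 0.0855
gripper_force: 0.0
time_s: 3.1
tcp_pos: [0.5813, 0.0045, 0.0256]
eef_rot: [-0.193, 3.134, -0.0]
ft_force: [0.7, -0.9, -0.2]
width: 0.0121
gripper_force: 0.0
time_s: 3.4
tcp_pos: [0.5806, 0.0045, 0.0246]
eef_rot: [-0.194, 3.135, -0.0]
ft_force: [-0.7, 0.4, 0.3]
width: -0.0001
gripper_force: 0.0
time_s: 3.9
tcp_pos: [0.5835, 0.0044, 0.1797]
eef_rot: [-0.193, 3.128, -0.001]
ft_force: [0.7, 0.3, -0.6]
width: -0.0
gripper_force: 0.0
trans [ 0.582  3.282 -0.361] turn about tool z deg 1.8 units 0.0099 j6 -1.74
```

View pics/ov2.png

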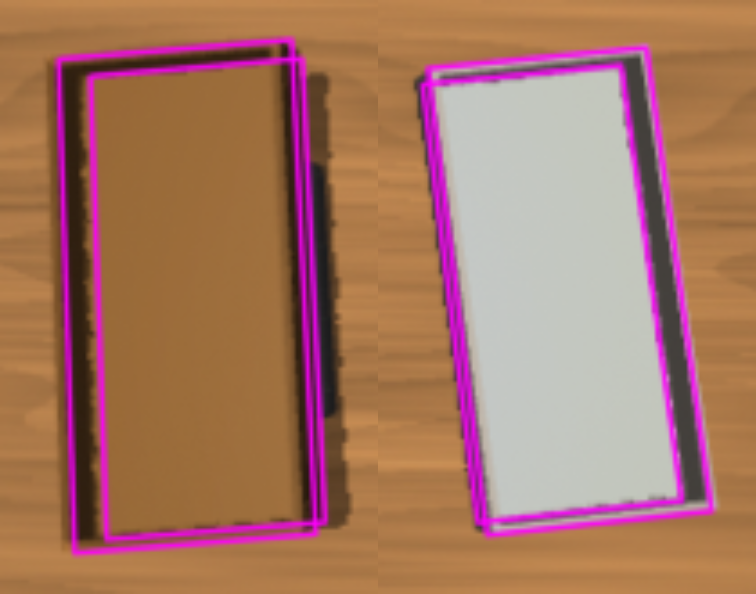

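View pics/s1.png

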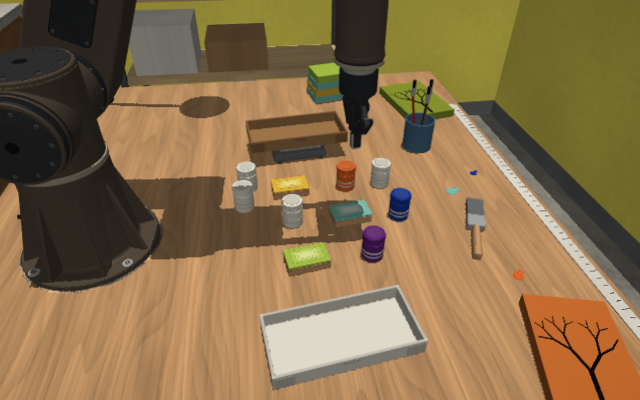

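The fingers closed on nothing and the panel stayed put, so I'll check the camera against the robot before going on.

Run:
```python
from h import *
s,M=tool();print(s["tcp_pos"])
tip=s["tcp_pos"]+.019*M[:,2]
for n in("side","top"):
    c=r.capture(n);im=c["pixels"][:,:,::-1].copy();print(n,"tip at",proj(c,[tip]),"aqua top c",proj(c,[(.58,.004,.025)]),"jars",proj(c,[(.697,-.006,.066),(.443,.006,.066)]),"base",proj(c,[(0,0,0)]))
    cv2.drawMarker(im,tuple(proj(c,[tip])[0].astype(int)),(255,0,255),0,12)
    if n=="top": cv2.imwrite("pics/t2.png",im)
```

```text
[0.58100194 0.00450019 0.17541498]
side tip at [[352.76066421 162.78291862]] aqua top c [[349.85059553 209.53152866]] jars [[400.84852876 194.00302184]
 [291.33856195 200.42460609]] base [[ 94.11869847 242.86243042]]
top tip at [[308.27069514 156.03863948]] aqua top c [[309.82546223 168.86092912]] jars [[315.15233215 108.61905704]
 [307.55434714 234.28778993]] base [[308.45540813 451.41818065]]
```

View pics/t2.png

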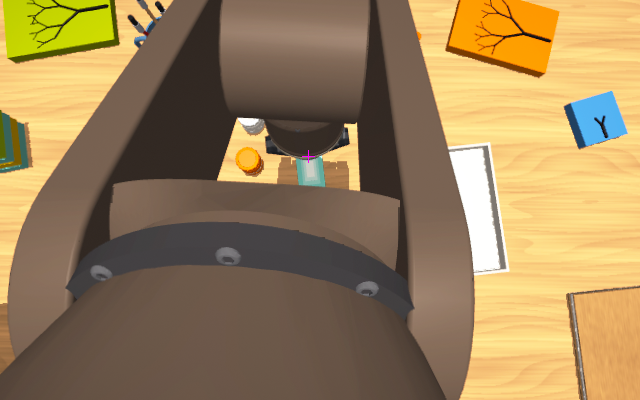

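Run:
```python
from h import *
s,M=tool();c=r.capture("side");im=c["pixels"][:,:,::-1].copy()
for o,col in((0,(0,255,0)),(.019,(255,0,255)),(-.054,(0,255,255))):
    q=proj(c,[s["tcp_pos"]+o*M[:,2]])[0];cv2.drawMarker(im,tuple(q.round().astype(int)),col,0,6);print(o,q)
cr=im[60:230,290:430];cr=cv2.convertScaleAbs(cr,alpha=1.8,beta=25)
cv2.imwrite("pics/s2.png",cv2.resize(cr,None,fx=3.5,fy=3.5))
```

```text
0 [352.55807411 156.17328112]
0.019 [352.15371152 163.52017652]
-0.054 [353.76209829 134.31355608]
```

View pics/s2.png

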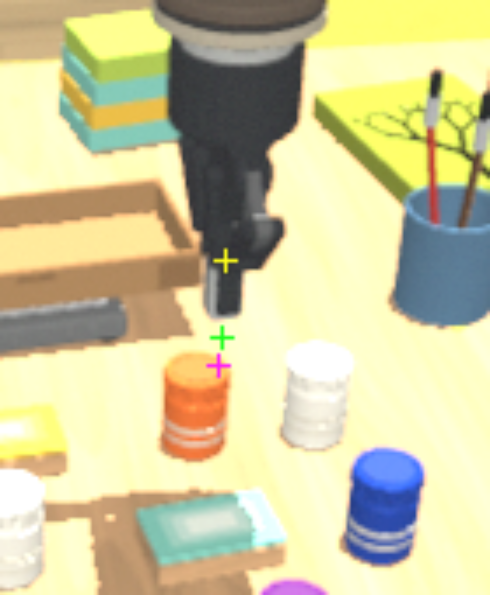

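The side crop shows the closed fingertips at about crop (222,315), or row 150. The reported pose predicts row 163.5, and the columns and the top view agree. So the real tips are about 35 mm higher than reported. I'll settle it with a gentle touch on the bare bench, fingers shut.

```bash
python3 -c "
from h import *
go(.495,.06,.02)"
```

```text
trans [0.769 0.654 1.535]
```

```bash
python3 -m crank '[{"translation":[0.385,0.327,0],"delta_rot":[0,0,0]},{"translation":[0.385,0.327,0],"delta_rot":[0,0,0]},{"translation":[0,0,0.45],"delta_rot":[0,0,0]},{"translation":[0,0,0.45],"delta_rot":[0,0,0]},{"translation":[0,0,0.45],"delta_rot":[0,0,0]}]' 1
python3 -m crank '[{"translation":[0,0,0.2],"delta_rot":[0,0,0]},{"translation":[0,0,0],"delta_rot":[0,0,0]},{"translation":[0,0,0],"delta_rot":[0,0,0]}]' 1
python3 -m crank '[{"translation":[0,0,0.05],"delta_rot":[0,0,0]},{"translation":[0,0,0.05],"delta_rot":[0,0,0]},{"translation":[0,0,0.05],"delta_rot":[0,0,0]},{"translation":[0,0,0],"delta_rot":[0,0,0]}]' 1
python3 -m crank '[{"translation":[0,0,0.04],"delta_rot":[0,0,0]},{"translation":[0,0,0],"delta_rot":[0,0,0]},{"translation":[0,0,0.03],"delta_rot":[0,0,0]},{"translation":[0,0,0],"delta_rot":[0,0,0]}]' 1
```

```text
time_s: 4.65
tcp_pos: [0.4962, 0.0597, 0.0378]
eef_rot: [-0.195, 3.135, -0.0]
ft_force: [1.2, -0.3, 0.8]
width: -0.0001
gripper_force: 0.0
time_s: 4.95
tcp_pos: [0.4963, 0.0593, 0.0191]
eef_rot: [0.194, -3.134, -0.0]
ft_force: [0.2, -0.4, 0.0]
width: -0.0001
gripper_force: 0.0
time_s: 5.35
tcp_pos: [0.4968, 0.0594, 0.0043]
eef_rot: [0.194, -3.136, -0.0]
ft_force: [0.8, 0.3, 0.3]
width: 0.0002
gripper_force: 0.0
time_s: 5.75
tcp_pos: [0.4968, 0.0594, -0.0028]
eef_rot: [0.194, -3.135, 0.0]
ft_force: [-0.6, 0.4, -0.6]
width: -0.0004
gripper_force: 0.0
```

Below the nominal bench height with no contact, which confirms the bias. Continuing in small steps.

```bash
python3 -m crank '[{"translation":[0,0,0.03],"delta_rot":[0,0,0]},{"translation":[0,0,0],"delta_rot":[0,0,0]},{"translation":[0,0,0.03],"delta_rot":[0,0,0]},{"translation":[0,0,0],"delta_rot":[0,0,0]}]' 1 | grep -E "tcp|ft"
python3 -m crank '[{"translation":[0,0,0.02],"delta_rot":[0,0,0]},{"translation":[0,0,0],"delta_rot":[0,0,0]}]' 1| grep -E "tcp|ft"
python3 -m crank '[{"translation":[0,0,0.02],"delta_rot":[0,0,0]},{"translation":[0,0,0],"delta_rot":[0,0,0]}]' 1| grep -E "tcp|ft"
```

```text
tcp_pos: [0.4968, 0.0594, -0.0088]
ft_force: [-0.6, -0.1, -0.3]
tcp_pos: [0.4969, 0.0594, -0.0107]
ft_force: [-0.5, -0.3, 0.2]
tcp_pos: [0.4968, 0.0594, -0.0127]
ft_force: [-0.1, 0.5, -0.5]
```

```bash
python3 -m crank '[{"translation":[0,0,0.02],"delta_rot":[0,0,0]},{"translation":[0,0,0],"delta_rot":[0,0,0]}]' 1| grep -E "tcp|ft"
python3 -m crank '[{"translation":[0,0,0.015],"delta_rot":[0,0,0]},{"translation":[0,0,0],"delta_rot":[0,0,0]}]' 1| grep -E "tcp|ft"
python3 -m crank '[{"translation":[0,0,0.015],"delta_rot":[0,0,0]},{"translation":[0,0,0],"delta_rot":[0,0,0]}]' 1| grep -E "tcp|ft"
```

```text
tcp_pos: [0.4969, 0.0594, -0.0147]
ft_force: [0.2, 0.5, 0.8]
tcp_pos: [0.497, 0.0594, -0.0158]
ft_force: [-1.5, 0.3, 8.1]
tcp_pos: [0.497, 0.0594, -0.016]
ft_force: [-9.0, -1.4, 45.2]
```

Run:
```python
from h import *
s,M=tool();c=r.capture("side");im=c["pixels"][:,:,::-1].copy()
for z,col in((0,(0,255,0)),):
    q=proj(c,[(s["tcp_pos"][0],s["tcp_pos"][1],z)])[0];cv2.drawMarker(im,tuple(q.round().astype(int)),(255,0,255),0,6);print(q)
cr=im[110:240,250:390];cr=cv2.convertScaleAbs(cr,alpha=1.8,beta=25)
cv2.imwrite("pics/s3.png",cv2.resize(cr,None,fx=4,fy=4))
```

```text
[312.09613706 206.39405545]
```

View pics/s3.png

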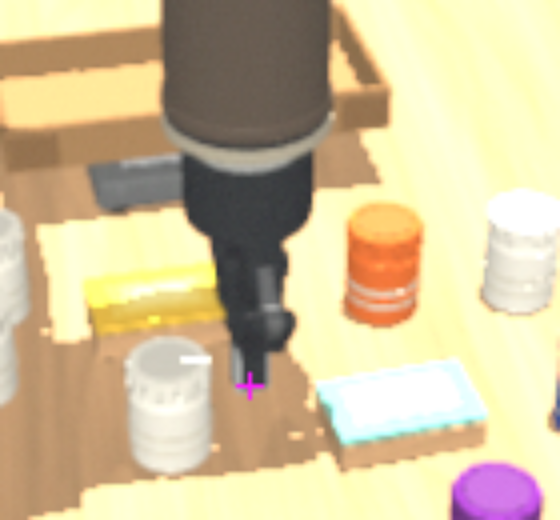

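Contact came at a reported z of -0.0157, with the tip on the marked bench point. The reported z therefore reads 34.7 mm too low, and x and y agree. I'll put that correction in the helper.

```bash
sed -i 's/np.array(\[x,y,z\])/np.array([x,y,z-.0347])/' h.py
python3 -m crank '[{"translation":[0,0,-0.3],"delta_rot":[0,0,0]},{"translation":[0,0,-0.4],"delta_rot":[0,0,0]},{"translation":[0,0,0],"delta_rot":[0,0,0]},{"translation":[0,0,0],"delta_rot":[0,0,0]},{"translation":[0,0,0],"delta_rot":[0,0,0]}]' 0
python3 -c "
from h import *
go(.580,.004,.08,97.1);go(.580,.004,.022)"
```

```text
time_s: 7.7
tcp_pos: [0.4965, 0.0593, 0.052]
eef_rot: [0.194, -3.135, -0.0]
ft_force: [-0.0, -0.3, -0.6]
width: 0.0723
gripper_force: 0.0
trans [-0.761 -0.652  0.066] turn about tool z deg -0.0 units -0.0001 j6 -1.64
trans [-0.761 -0.652  0.646]
```

```bash
python3 -m crank '[{"translation":[-0.38,-0.326,0],"delta_rot":[0,0,0]},{"translation":[-0.38,-0.326,0],"delta_rot":[0,0,0]},{"translation":[0,0,0.3],"delta_rot":[0,0,0]},{"translation":[0,0,0.25],"delta_rot":[0,0,0]},{"translation":[0,0,0.09],"delta_rot":[0,0,0]}]' 0 | grep -E "tcp|ft"
python3 -m crank '[{"translation":[0,0,0],"delta_rot":[0,0,0]},{"translation":[0,0,0],"delta_rot":[0,0,0]},{"translation":[0,0,0],"delta_rot":[0,0,0]},{"translation":[0,0,0],"delta_rot":[0,0,0]},{"translation":[0,0,0],"delta_rot":[0,0,0]}]' 1
python3 -m crank '[{"translation":[0,0,-0.3],"delta_rot":[0,0,0]},{"translation":[0,0,-0.4],"delta_rot":[0,0,0]},{"translation":[0,0,-0.4],"delta_rot":[0,0,0]},{"translation":[0,0,-0.3],"delta_rot":[0,0,0]},{"translation":[0,0,0],"delta_rot":[0,0,0]}]' 1
python3 -c "
from h import *
go(.485,.326,.165,95.3)"
```

```text
tcp_pos: [0.5779, 0.0039, -0.015]
ft_force: [-0.8, 0.2, 0.7]
time_s: 8.7
tcp_pos: [0.5808, 0.0042, -0.0107]
eef_rot: [-0.194, 3.134, -0.0]
ft_force: [0.7, 1.4, 5.4]
width: 0.0547
gripper_force: 64.0
time_s: 9.2
tcp_pos: [0.5829, 0.0041, 0.1331]
eef_rot: [-0.194, 3.128, -0.001]
ft_force: [0.5, -0.4, -2.1]
width: 0.0546
gripper_force: 64.1
trans [0.575 3.315 0.02 ] turn about tool z deg 1.8 units 0.0099 j6 -1.74
```

```bash
python3 -m crank '[{"translation":[0.08,0.3,0],"delta_rot":[0,0,0]},{"translation":[0.08,0.4,0],"delta_rot":[0,0,0]},{"translation":[0.08,0.45,0],"delta_rot":[0,0,0]},{"translation":[0.08,0.45,0],"delta_rot":[0,0,0]},{"translation":[0.08,0.45,0],"delta_rot":[0,0,0]}]' 1 | grep -E "tcp|ft"
python3 -m crank '[{"translation":[0.08,0.45,0],"delta_rot":[0,0,0]},{"translation":[0.05,0.4,0],"delta_rot":[0,0,0]},{"translation":[0.03,0.3,0],"delta_rot":[0,0,0]},{"translation":[0.015,0.115,0],"delta_rot":[0,0,0.0117]},{"translation":[0,0,0],"delta_rot":[0,0,0]}]' 1 
python3 -c "
from h import *
go(.4855,.325,.0735,95.0);print(tool()[0]['width'])"
```

```text
tcp_pos: [0.5143, 0.204, 0.1281]
ft_force: [1.1, 0.2, -1.3]
time_s: 10.2
tcp_pos: [0.4814, 0.3276, 0.1279]
eef_rot: [0.138, -3.138, 0.0]
ft_force: [0.0, -0.7, -0.6]
width: 0.0547
gripper_force: 64.0
trans [-0.038 -0.029  0.891] turn about tool z deg 0.1 units 0.0003 j6 -1.11
0.05469354909256308
```

```bash
python3 -m crank '[{"translation":[-0.038,-0.029,0.2],"delta_rot":[0,0,0]},{"translation":[0,0,0.3],"delta_rot":[0,0,0]},{"translation":[0,0,0.2],"delta_rot":[0,0,0]},{"translation":[0,0,0.1],"delta_rot":[0,0,0]},{"translation":[0,0,0],"delta_rot":[0,0,0]}]' 1 | grep -E "tcp|ft"
python3 -c "
from h import *
go(.4855,.325,.0735,95.0)"
```

```text
tcp_pos: [0.4857, 0.3224, 0.0472]
ft_force: [0.2, 0.3, -0.5]
trans [-0.     0.027  0.084] turn about tool z deg -0.0 units -0.0002 j6 -1.12
```

```bash
python3 -m crank '[{"translation":[0,0.025,0.03],"delta_rot":[0,0,0]},{"translation":[0,0,0.03],"delta_rot":[0,0,0]},{"translation":[0,0,0],"delta_rot":[0,0,0]},{"translation":[0,0,0],"delta_rot":[0,0,0]}]' 1 | grep -E "tcp|ft"
python3 -m crank '[{"translation":[0,0,0.015],"delta_rot":[0,0,0]},{"translation":[0,0,0],"delta_rot":[0,0,0]}]' 1 | grep -E "tcp|ft"
python3 -m crank '[{"translation":[0,0,0.01],"delta_rot":[0,0,0]},{"translation":[0,0,0],"delta_rot":[0,0,0]}]' 1 | grep -E "tcp|ft"
```

```text
tcp_pos: [0.4864, 0.3261, 0.043]
ft_force: [-0.4, -0.0, -1.2]
tcp_pos: [0.4862, 0.326, 0.0411]
ft_force: [0.3, 0.7, -1.1]
tcp_pos: [0.4861, 0.3259, 0.0399]
ft_force: [-0.1, -0.2, -0.3]
```

```bash
python3 -m crank '[{"translation":[0,0,0.01],"delta_rot":[0,0,0]},{"translation":[0,0,0],"delta_rot":[0,0,0]}]' 1 | grep -E "tcp|ft"
python3 -m crank '[{"translation":[0,0,0.01],"delta_rot":[0,0,0]},{"translation":[0,0,0],"delta_rot":[0,0,0]}]' 1 | grep -E "tcp|ft"
```

```text
tcp_pos: [0.4861, 0.3259, 0.0389]
ft_force: [-0.6, -0.3, -1.3]
tcp_pos: [0.4862, 0.3259, 0.0383]
ft_force: [-2.1, -0.4, 6.7]
```

Contact. Releasing with a partial opening, then going up and on to the blue jar.

```bash
python3 -m crank '[{"translation":[0,0,0],"delta_rot":[0,0,0]},{"translation":[0,0,0],"delta_rot":[0,0,0]},{"translation":[0,0,0],"delta_rot":[0,0,0]},{"translation":[0,0,0],"delta_rot":[0,0,0]}]' 0.15
python3 -m crank '[{"translation":[0,0,-0.1],"delta_rot":[0,0,0]},{"translation":[0,0,-0.3],"delta_rot":[0,0,0]},{"translation":[0,0,-0.45],"delta_rot":[0,0,0]},{"translation":[0,0,-0.25],"delta_rot":[0,0,0]},{"translation":[0,0,0],"delta_rot":[0,0,0]}]' 0.15 | grep -E "tcp|ft"
python3 -c "
from h import *
go(.697,-.006,.185,95.0)"
```

```text
time_s: 12.3
tcp_pos: [0.4862, 0.3259, 0.0379]
eef_rot: [0.136, -3.139, 0.0]
ft_force: [0.2, 0.6, 1.3]
width: 0.0726
gripper_force: 0.0
tcp_pos: [0.4882, 0.3272, 0.1525]
ft_force: [1.0, -0.0, -0.7]
trans [-1.791 -3.5    0.023] turn about tool z deg -0.0 units -0.0001 j6 -1.12
```

```bash
python3 -m crank '[{"translation":[-0.2,-0.39,0],"delta_rot":[0,0,0]},{"translation":[-0.2,-0.39,0],"delta_rot":[0,0,0]},{"translation":[-0.2,-0.39,0],"delta_rot":[0,0,0]},{"translation":[-0.2,-0.39,0],"delta_rot":[0,0,0]},{"translation":[-0.2,-0.39,0],"delta_rot":[0,0,0]}]' 0 | grep -E "tcp|ft"
python3 -m crank '[{"translation":[-0.2,-0.39,0],"delta_rot":[0,0,0]},{"translation":[-0.2,-0.39,0],"delta_rot":[0,0,0]},{"translation":[-0.2,-0.39,0],"delta_rot":[0,0,0]},{"translation":[-0.19,-0.38,0],"delta_rot":[0,0,0]},{"translation":[0,0,0],"delta_rot":[0,0,0]}]' 0 | grep -E "tcp|ft"
python3 -c "
from h import *
go(.697,-.006,.046,95.0)
c=r.capture('side');cv2.imwrite('pics/s4.png',c['pixels'][:,:,::-1])"
```

```text
tcp_pos: [0.6031, 0.1387, 0.1478]
ft_force: [0.8, 0.4, 0.2]
tcp_pos: [0.697, -0.012, 0.1476]
ft_force: [-0.3, 1.0, 0.7]
trans [-0.003  0.061  1.363] turn about tool z deg -0.2 units -0.0013 j6 -1.71
```

View pics/s4.png

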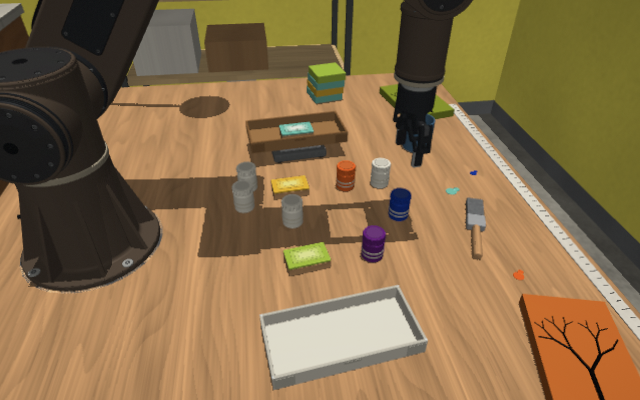

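The side view shows the aqua panel flat in the middle of the brown tray at (296,129), with the tray level. Next I grasp the blue jar.

```bash
python3 -m crank '[{"translation":[0,0.055,0.2],"delta_rot":[0,0,0]},{"translation":[0,0,0.35],"delta_rot":[0,0,0]},{"translation":[0,0,0.4],"delta_rot":[0,0,0]},{"translation":[0,0,0.3],"delta_rot":[0,0,0]},{"translation":[0,0,0.09],"delta_rot":[0,0,0]}]' 0 | grep -E "tcp|ft"
python3 -m crank '[{"translation":[0,0,0],"delta_rot":[0,0,0]},{"translation":[0,0,0],"delta_rot":[0,0,0]},{"translation":[0,0,0],"delta_rot":[0,0,0]},{"translation":[0,0,0],"delta_rot":[0,0,0]},{"translation":[0,0,0],"delta_rot":[0,0,0]}]' 1
python3 -m crank '[{"translation":[0,0,-0.3],"delta_rot":[0,0,0]},{"translation":[0,0,-0.4],"delta_rot":[0,0,0]},{"translation":[0,0,-0.4],"delta_rot":[0,0,0]},{"translation":[0,0,-0.3],"delta_rot":[0,0,0]},{"translation":[0,0,0],"delta_rot":[0,0,0]}]' 1
python3 -c "
from h import *
go(.574,.334,.188,95.0)"
```

```text
tcp_pos: [0.6913, -0.0006, 0.0105]
ft_force: [-0.8, 0.2, -0.5]
time_s: 14.85
tcp_pos: [0.6957, -0.0016, 0.0164]
eef_rot: [-0.136, 3.135, -0.0]
ft_force: [-0.4, 0.4, 4.9]
width: 0.0461
gripper_force: 61.8
time_s: 15.35
tcp_pos: [0.6976, -0.0019, 0.1608]
eef_rot: [-0.136, 3.129, -0.001]
ft_force: [0.7, -0.1, -1.0]
width: 0.0458
gripper_force: 61.9
trans [0.941 3.453 0.062] turn about tool z deg -0.0 units -0.0002 j6 -1.7
```

```bash
python3 -m crank '[{"translation":[0.1,0.3,0],"delta_rot":[0,0,0]},{"translation":[0.1,0.4,0],"delta_rot":[0,0,0]},{"translation":[0.12,0.45,0],"delta_rot":[0,0,0]},{"translation":[0.12,0.45,0],"delta_rot":[0,0,0]},{"translation":[0.12,0.45,0],"delta_rot":[0,0,0]}]' 1 | grep -E "tcp|ft"
python3 -m crank '[{"translation":[0.12,0.45,0],"delta_rot":[0,0,0]},{"translation":[0.1,0.4,0],"delta_rot":[0,0,0]},{"translation":[0.1,0.3,0],"delta_rot":[0,0,0]},{"translation":[0.061,0.253,0],"delta_rot":[0,0,0]},{"translation":[0,0,0],"delta_rot":[0,0,0]}]' 1 | grep -E "tcp|ft|wid"
python3 -c "
from h import *
go(.573,.333,.188,95.0);go(.573,.333,.101)"
```

```text
tcp_pos: [0.6201, 0.1991, 0.1547]
ft_force: [0.9, 0.4, -1.4]
tcp_pos: [0.5695, 0.3372, 0.1547]
ft_force: [0.3, -0.4, -1.5]
width: 0.0461
trans [-0.031 -0.045  0.014] turn about tool z deg 0.1 units 0.0007 j6 -1.17
trans [-0.031 -0.046  0.884]
```

```bash
python3 -m crank '[{"translation":[-0.02,-0.03,0.2],"delta_rot":[0,0,0]},{"translation":[0,0,0.3],"delta_rot":[0,0,0]},{"translation":[0,0,0.2],"delta_rot":[0,0,0]},{"translation":[0,0,0.1],"delta_rot":[0,0,0]},{"translation":[0,0,0],"delta_rot":[0,0,0]}]' 1 | grep -E "tcp|ft"
python3 -m crank '[{"translation":[0,0,0.03],"delta_rot":[0,0,0]},{"translation":[0,0,0],"delta_rot":[0,0,0]},{"translation":[0,0,0],"delta_rot":[0,0,0]}]' 1 | grep -E "tcp|ft"
python3 -c "
from h import *
go(.573,.333,.1001,95.0)"
```

```text
tcp_pos: [0.5725, 0.3305, 0.0731]
ft_force: [-0.5, -0.2, -1.7]
tcp_pos: [0.5735, 0.3315, 0.072]
ft_force: [-0.2, -0.5, -1.4]
trans [0.003 0.016 0.066] turn about tool z deg -0.0 units -0.0002 j6 -1.18
```

```bash
python3 -m crank '[{"translation":[0,0.01,0.03],"delta_rot":[0,0,0]},{"translation":[0,0,0.015],"delta_rot":[0,0,0]},{"translation":[0,0,0],"delta_rot":[0,0,0]},{"translation":[0,0,0],"delta_rot":[0,0,0]}]' 1 | grep -E "tcp|ft"
python3 -m crank '[{"translation":[0,0,0.01],"delta_rot":[0,0,0]},{"translation":[0,0,0],"delta_rot":[0,0,0]}]' 1 | grep -E "tcp|ft"
python3 -m crank '[{"translation":[0,0,0.008],"delta_rot":[0,0,0]},{"translation":[0,0,0],"delta_rot":[0,0,0]}]' 1 | grep -E "tcp|ft"
```

```text
tcp_pos: [0.5728, 0.3323, 0.0664]
ft_force: [0.2, -0.0, -1.5]
tcp_pos: [0.5729, 0.3323, 0.0654]
ft_force: [0.4, 0.3, -1.2]
tcp_pos: [0.5731, 0.3323, 0.065]
ft_force: [0.5, -0.7, 5.2]
```

```bash
python3 -m crank '[{"translation":[0,0,-0.005],"delta_rot":[0,0,0]},{"translation":[0,0,0],"delta_rot":[0,0,0]}]' 1 | grep -E "tcp|ft"
python3 -m crank '[{"translation":[0,0,0],"delta_rot":[0,0,0]},{"translation":[0,0,0],"delta_rot":[0,0,0]},{"translation":[0,0,0],"delta_rot":[0,0,0]},{"translation":[0,0,0],"delta_rot":[0,0,0]}]' 0.2
python3 -m crank '[{"translation":[0,0,-0.1],"delta_rot":[0,0,0]},{"translation":[0,0,-0.3],"delta_rot":[0,0,0]},{"translation":[0,0,-0.4],"delta_rot":[0,0,0]},{"translation":[0,0,-0.2],"delta_rot":[0,0,0]},{"translation":[0,0,0],"delta_rot":[0,0,0]}]' 0.2 | grep -E "tcp|ft"
python3 -c "
from h import *
go(.443,.006,.195,95.0);go(.443,.006,.195,125.0)"
```

```text
tcp_pos: [0.5729, 0.3323, 0.0653]
ft_force: [-0.4, 0.3, 1.1]
time_s: 18.55
tcp_pos: [0.5728, 0.3322, 0.0651]
eef_rot: [0.136, -3.139, 0.0]
ft_force: [1.0, -0.3, -0.6]
width: 0.0686
gripper_force: 0.0
tcp_pos: [0.5747, 0.3333, 0.1695]
ft_force: [0.3, 0.8, 1.4]
trans [ 1.596 -3.146  0.076] turn about tool z deg -0.0 units -0.0001 j6 -1.18
trans [ 1.596 -3.146  0.076] turn about tool z deg -30.0 units -0.1668 j6 -1.18
```

```bash
python3 -m crank '[{"translation":[0.175,-0.35,0],"delta_rot":[0,0,0]},{"translation":[0.175,-0.35,0],"delta_rot":[0,0,0]},{"translation":[0.175,-0.35,0],"delta_rot":[0,0,0]},{"translation":[0.175,-0.35,0],"delta_rot":[0,0,0]},{"translation":[0.175,-0.35,0],"delta_rot":[0,0,0]}]' 0 | grep -E "tcp|ft"
python3 -m crank '[{"translation":[0.175,-0.35,0],"delta_rot":[0,0,0]},{"translation":[0.175,-0.35,0],"delta_rot":[0,0,0]},{"translation":[0.175,-0.35,0],"delta_rot":[0,0,0]},{"translation":[0.175,-0.3,0],"delta_rot":[0,0,0]},{"translation":[0,0,0],"delta_rot":[0,0,0]}]' 0 | grep -E "tcp|ft"
python3 -m crank '[{"translation":[0,0,0],"delta_rot":[0,0,0]},{"translation":[0,0,0],"delta_rot":[0,0,0]}]' 0 | grep -E "tcp|ft"
python3 -c "
from h import *
go(.443,.006,.049,95.0)
c=r.capture('side');cv2.imwrite('pics/s5.png',c['pixels'][:,:,::-1])"
```

```text
tcp_pos: [0.4997, 0.149, 0.165]
ft_force: [1.6, -0.8, 0.0]
tcp_pos: [0.4405, 0.0072, 0.165]
ft_force: [-0.0, 0.3, 0.4]
tcp_pos: [0.4432, 0.0102, 0.1652]
ft_force: [-1.0, 0.0, -0.1]
trans [ 0.006 -0.042  1.509] turn about tool z deg -0.0 units -0.0001 j6 -1.7
```

View pics/s5.png

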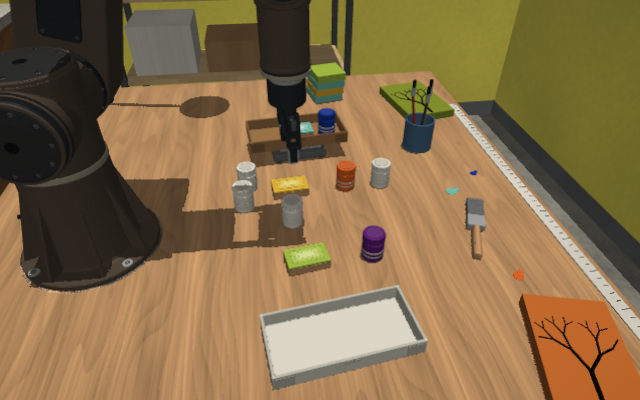

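The blue jar stands at the far end of the brown tray at (327,121), and the tray is level. Now the white jar.

```bash
python3 -m crank '[{"translation":[0,-0.04,0.25],"delta_rot":[0,0,0]},{"translation":[0,0,0.4],"delta_rot":[0,0,0]},{"translation":[0,0,0.45],"delta_rot":[0,0,0]},{"translation":[0,0,0.3],"delta_rot":[0,0,0]},{"translation":[0,0,0.07],"delta_rot":[0,0,0]}]' 0 | grep -E "tcp|ft"
python3 -m crank '[{"translation":[0,0,0],"delta_rot":[0,0,0]},{"translation":[0,0,0],"delta_rot":[0,0,0]},{"translation":[0,0,0],"delta_rot":[0,0,0]},{"translation":[0,0,0],"delta_rot":[0,0,0]},{"translation":[0,0,0],"delta_rot":[0,0,0]}]' 1
python3 -m crank '[{"translation":[0,0,-0.3],"delta_rot":[0,0,0]},{"translation":[0,0,-0.4],"delta_rot":[0,0,0]},{"translation":[0,0,-0.4],"delta_rot":[0,0,0]},{"translation":[0,0,-0.35],"delta_rot":[0,0,0]},{"translation":[0,0,0],"delta_rot":[0,0,0]}]' 1
python3 -c "
from h import *
go(.398,.317,.195,95.0)"
```

```text
tcp_pos: [0.4415, 0.0067, 0.0155]
ft_force: [0.6, -0.6, -0.4]
time_s: 21.3
tcp_pos: [0.4443, 0.0059, 0.0199]
eef_rot: [-0.136, 3.136, -0.0]
ft_force: [-1.4, 2.8, 9.5]
width: 0.0457
gripper_force: 59.9
time_s: 21.8
tcp_pos: [0.4461, 0.0057, 0.1687]
eef_rot: [-0.136, 3.129, -0.001]
ft_force: [-0.7, 1.1, -1.3]
width: 0.0457
gripper_force: 62.3
trans [0.21  3.143 0.077] turn about tool z deg -0.0 units -0.0001 j6 -1.71
```

```bash
python3 -m crank '[{"translation":[0,0.3,0],"delta_rot":[0,0,0]},{"translation":[0.02,0.4,0],"delta_rot":[0,0,0]},{"translation":[0.03,0.4,0],"delta_rot":[0,0,0]},{"translation":[0.03,0.4,0],"delta_rot":[0,0,0]},{"translation":[0.03,0.4,0],"delta_rot":[0,0,0]}]' 1 | grep -E "tcp|ft"
python3 -m crank '[{"translation":[0.03,0.4,0],"delta_rot":[0,0,0]},{"translation":[0.03,0.4,0],"delta_rot":[0,0,0]},{"translation":[0.02,0.3,0],"delta_rot":[0,0,0]},{"translation":[0.02,0.143,0],"delta_rot":[0,0,0]},{"translation":[0,0,0],"delta_rot":[0,0,0]}]' 1 | grep -E "tcp|ft|wid"
python3 -m crank '[{"translation":[0,0,0.15],"delta_rot":[0,0,0]},{"translation":[0,0,0.25],"delta_rot":[0,0,0]},{"translation":[0,0,0.2],"delta_rot":[0,0,0]},{"translation":[0,0,0],"delta_rot":[0,0,0]},{"translation":[0,0,0],"delta_rot":[0,0,0]}]' 1 | grep -E "tcp|ft|wid"
python3 -c "
from h import *
go(.398,.317,.1036,95.0)"
```

```text
tcp_pos: [0.4152, 0.1956, 0.1638]
ft_force: [0.9, 0.0, -1.1]
tcp_pos: [0.3945, 0.3183, 0.1635]
ft_force: [-0.4, -0.2, -1.3]
width: 0.046
tcp_pos: [0.3951, 0.3161, 0.1036]
ft_force: [-1.0, 0.8, -0.4]
width: 0.046
trans [-0.03   0.006  0.347] turn about tool z deg -0.1 units -0.0004 j6 -1.04
```

```bash
python3 -m crank '[{"translation":[-0.028,0.006,0],"delta_rot":[0,0,0]},{"translation":[0,0,0.15],"delta_rot":[0,0,0]},{"translation":[0,0,0.12],"delta_rot":[0,0,0]},{"translation":[0,0,0.03],"delta_rot":[0,0,0]},{"translation":[0,0,0],"delta_rot":[0,0,0]}]' 1 | grep -E "tcp|ft"
python3 -m crank '[{"translation":[0,0,0.01],"delta_rot":[0,0,0]},{"translation":[0,0,0],"delta_rot":[0,0,0]},{"translation":[0,0,0],"delta_rot":[0,0,0]}]' 1 | grep -E "tcp|ft"
python3 -m crank '[{"translation":[0,0,0.01],"delta_rot":[0,0,0]},{"translation":[0,0,0],"delta_rot":[0,0,0]}]' 1 | grep -E "tcp|ft"
python3 -m crank '[{"translation":[0,0,0.01],"delta_rot":[0,0,0]},{"translation":[0,0,0],"delta_rot":[0,0,0]}]' 1 | grep -E "tcp|ft"
```

```text
tcp_pos: [0.3976, 0.3178, 0.073]
ft_force: [0.4, -0.1, -2.0]
tcp_pos: [0.3979, 0.3181, 0.0725]
ft_force: [-0.3, 0.9, -1.2]
tcp_pos: [0.3977, 0.3179, 0.0712]
ft_force: [-0.2, 1.5, -1.6]
tcp_pos: [0.3977, 0.3179, 0.0701]
ft_force: [-0.4, -0.2, -1.4]
```

```bash
python3 -m crank '[{"translation":[0,0,0.008],"delta_rot":[0,0,0]},{"translation":[0,0,0],"delta_rot":[0,0,0]}]' 1 | grep -E "tcp|ft"
python3 -m crank '[{"translation":[0,0,0.006],"delta_rot":[0,0,0]},{"translation":[0,0,0],"delta_rot":[0,0,0]}]' 1 | grep -E "tcp|ft"
```

```text
tcp_pos: [0.3977, 0.3179, 0.0693]
ft_force: [-0.7, 0.2, -1.3]
tcp_pos: [0.3977, 0.318, 0.069]
ft_force: [-1.6, -0.6, 4.3]
```

Contact. Releasing, then on to the yellow panel.

```bash
python3 -m crank '[{"translation":[0,0,-0.004],"delta_rot":[0,0,0]},{"translation":[0,0,0],"delta_rot":[0,0,0]}]' 1 | grep -E "tcp|ft"
python3 -m crank '[{"translation":[0,0,0],"delta_rot":[0,0,0]},{"translation":[0,0,0],"delta_rot":[0,0,0]},{"translation":[0,0,0],"delta_rot":[0,0,0]},{"translation":[0,0,0],"delta_rot":[0,0,0]}]' 0.2 | grep -E "ft|wid"
python3 -m crank '[{"translation":[0,0,-0.1],"delta_rot":[0,0,0]},{"translation":[0,0,-0.3],"delta_rot":[0,0,0]},{"translation":[0,0,-0.4],"delta_rot":[0,0,0]},{"translation":[0,0,-0.1],"delta_rot":[0,0,0]},{"translation":[0,0,0],"delta_rot":[0,0,0]}]' 0.2 | grep -E "tcp|ft"
python3 -c "
from h import *
go(.449,.128,.19,95.2);go(.449,.128,.022)"
```

```text
tcp_pos: [0.3978, 0.3179, 0.0692]
ft_force: [0.1, -0.3, -1.4]
ft_force: [0.4, 0.7, 0.4]
width: 0.0682
tcp_pos: [0.3988, 0.3187, 0.1614]
ft_force: [-0.2, 0.2, -1.0]
trans [-0.335 -1.943  0.058] turn about tool z deg -0.2 units -0.0012 j6 -1.04
trans [-0.329 -1.947  1.738]
```

```bash
python3 -m crank '[{"translation":[-0.065,-0.38,0],"delta_rot":[0,0,0]},{"translation":[-0.065,-0.38,0],"delta_rot":[0,0,0]},{"translation":[-0.065,-0.38,0],"delta_rot":[0,0,0]},{"translation":[-0.065,-0.38,0],"delta_rot":[0,0,0]},{"translation":[-0.065,-0.38,0],"delta_rot":[0,0,0]}]' 0 | grep -E "tcp|ft"
python3 -m crank '[{"translation":[0,-0.03,0.4],"delta_rot":[0,0,0]},{"translation":[0,0,0.45],"delta_rot":[0,0,0]},{"translation":[0,0,0.3],"delta_rot":[0,0,0]},{"translation":[0,0,0],"delta_rot":[0,0,0]},{"translation":[0,0,0],"delta_rot":[0,0,0]}]' 0 | grep -E "tcp|ft"
python3 -c "
from h import *
go(.449,.128,.022,95.2)"
```

```text
tcp_pos: [0.446, 0.1299, 0.1582]
ft_force: [-0.1, 0.3, 0.1]
tcp_pos: [0.446, 0.1283, 0.0439]
ft_force: [0.0, 0.1, 0.9]
trans [-0.031 -0.006  0.566] turn about tool z deg -0.2 units -0.0012 j6 -1.44
```

```bash
python3 -m crank '[{"translation":[-0.03,0,0.3],"delta_rot":[0,0,0]},{"translation":[0,0,0.2],"delta_rot":[0,0,0]},{"translation":[0,0,0.06],"delta_rot":[0,0,0]},{"translation":[0,0,0],"delta_rot":[0,0,0]}]' 0 | grep -E "tcp|ft"
python3 -m crank '[{"translation":[0,0,0],"delta_rot":[0,0,0]},{"translation":[0,0,0],"delta_rot":[0,0,0]},{"translation":[0,0,0],"delta_rot":[0,0,0]},{"translation":[0,0,0],"delta_rot":[0,0,0]},{"translation":[0,0,0],"delta_rot":[0,0,0]}]' 1
python3 -m crank '[{"translation":[0,0,-0.3],"delta_rot":[0,0,0]},{"translation":[0,0,-0.4],"delta_rot":[0,0,0]},{"translation":[0,0,-0.4],"delta_rot":[0,0,0]},{"translation":[0,0,-0.3],"delta_rot":[0,0,0]},{"translation":[0,0,0],"delta_rot":[0,0,0]}]' 1
python3 -c "
from h import *
go(.449,-.329,.165,96.3)"
```

```text
tcp_pos: [0.4501, 0.1289, -0.0111]
ft_force: [-0.5, 0.5, 0.1]
time_s: 27.9
tcp_pos: [0.4506, 0.1289, -0.0104]
eef_rot: [-0.136, 3.137, 0.001]
ft_force: [-2.2, 0.4, 18.3]
width: 0.0548
gripper_force: 60.0
time_s: 28.4
tcp_pos: [0.4522, 0.1293, 0.1325]
eef_rot: [-0.136, 3.132, 0.002]
ft_force: [-0.0, 0.1, -2.3]
width: 0.0546
gripper_force: 66.9
trans [ 0.429 -4.563  0.014] turn about tool z deg -1.3 units -0.0074 j6 -1.44
```

```bash
python3 -m crank '[{"translation":[0,-0.3,0],"delta_rot":[0,0,0]},{"translation":[0,-0.4,0],"delta_rot":[0,0,0]},{"translation":[0.05,-0.45,0],"delta_rot":[0,0,0]},{"translation":[0.05,-0.45,0],"delta_rot":[0,0,0]},{"translation":[0.05,-0.45,0],"delta_rot":[0,0,0]}]' 1 | grep -E "tcp|ft"
python3 -m crank '[{"translation":[0.05,-0.45,0],"delta_rot":[0,0,0]},{"translation":[0.05,-0.45,0],"delta_rot":[0,0,0]},{"translation":[0.05,-0.45,0],"delta_rot":[0,0,0]},{"translation":[0.08,-0.4,0],"delta_rot":[0,0,0]},{"translation":[0.08,-0.4,0],"delta_rot":[0,0,0]}]' 1 | grep -E "tcp|ft|wid"
python3 -m crank '[{"translation":[0.08,-0.37,0],"delta_rot":[0,0,0]},{"translation":[0,0,0],"delta_rot":[0,0,-0.0074]},{"translation":[0,0,0],"delta_rot":[0,0,0]},{"translation":[0,0,0],"delta_rot":[0,0,0]}]' 1 | grep -E "tcp|ft|wid"
python3 -c "
from h import *
go(.438,-.330,.0285,96.3)"
```

```text
tcp_pos: [0.452, -0.0784, 0.1281]
ft_force: [1.1, 0.8, -0.5]
tcp_pos: [0.4397, -0.2954, 0.1279]
ft_force: [0.7, 0.5, -1.6]
width: 0.0545
tcp_pos: [0.4352, -0.3303, 0.1279]
ft_force: [-0.4, -0.2, -1.3]
width: 0.0547
trans [-2.900e-02 -1.000e-03  1.341e+00] turn about tool z deg -0.0 units -0.0001 j6 -2.39
```

```bash
python3 -m crank '[{"translation":[-0.028,0,0.3],"delta_rot":[0,0,0]},{"translation":[0,0,0.4],"delta_rot":[0,0,0]},{"translation":[0,0,0.35],"delta_rot":[0,0,0]},{"translation":[0,0,0.15],"delta_rot":[0,0,0]},{"translation":[0,0,0.08],"delta_rot":[0,0,0]}]' 1 | grep -E "tcp|ft"
python3 -m crank '[{"translation":[0,0,0],"delta_rot":[0,0,0]},{"translation":[0,0,0],"delta_rot":[0,0,0]},{"translation":[0,0,0.02],"delta_rot":[0,0,0]},{"translation":[0,0,0],"delta_rot":[0,0,0]}]' 1 | grep -E "tcp|ft"
python3 -m crank '[{"translation":[0,0,0.015],"delta_rot":[0,0,0]},{"translation":[0,0,0],"delta_rot":[0,0,0]},{"translation":[0,0,0],"delta_rot":[0,0,0]}]' 1 | grep -E "tcp|ft"
```

```text
tcp_pos: [0.4379, -0.3291, -0.0013]
ft_force: [0.2, -0.4, -0.8]
tcp_pos: [0.4389, -0.3312, -0.0011]
ft_force: [-0.3, -0.5, -2.3]
tcp_pos: [0.4384, -0.331, -0.0032]
ft_force: [0.5, 0.6, -0.7]
```

```bash
python3 -m crank '[{"translation":[0,0,0.01],"delta_rot":[0,0,0]},{"translation":[0,0,0],"delta_rot":[0,0,0]}]' 1 | grep -E "tcp|ft"
python3 -m crank '[{"translation":[0,0,0.01],"delta_rot":[0,0,0]},{"translation":[0,0,0],"delta_rot":[0,0,0]}]' 1 | grep -E "tcp|ft"
python3 -m crank '[{"translation":[0,0,0.008],"delta_rot":[0,0,0]},{"translation":[0,0,0],"delta_rot":[0,0,0]}]' 1 | grep -E "tcp|ft"
```

```text
tcp_pos: [0.4384, -0.3309, -0.0044]
ft_force: [0.4, -0.2, -2.2]
tcp_pos: [0.4384, -0.3309, -0.0054]
ft_force: [0.2, -1.2, -1.3]
tcp_pos: [0.4384, -0.3309, -0.0062]
ft_force: [-0.2, 0.3, -0.7]
```

```bash
python3 -m crank '[{"translation":[0,0,0.006],"delta_rot":[0,0,0]},{"translation":[0,0,0],"delta_rot":[0,0,0]}]' 1 | grep -E "tcp|ft"
python3 -m crank '[{"translation":[0,0,0],"delta_rot":[0,0,0]},{"translation":[0,0,0],"delta_rot":[0,0,0]},{"translation":[0,0,0],"delta_rot":[0,0,0]},{"translation":[0,0,0],"delta_rot":[0,0,0]}]' 0.15 | grep -E "ft|wid"
python3 -m crank '[{"translation":[0,0,-0.1],"delta_rot":[0,0,0]},{"translation":[0,0,-0.3],"delta_rot":[0,0,0]},{"translation":[0,0,-0.45],"delta_rot":[0,0,0]},{"translation":[0,0,-0.45],"delta_rot":[0,0,0]},{"translation":[0,0,-0.3],"delta_rot":[0,0,0]}]' 0.15 | grep -E "tcp|ft"
python3 -c "
from h import *
go(.591,.127,.185,96.3)"
```

```text
tcp_pos: [0.4384, -0.3309, -0.0063]
ft_force: [-2.6, 1.4, 8.6]
ft_force: [0.2, -0.5, -0.0]
width: 0.0726
tcp_pos: [0.439, -0.3314, 0.157]
ft_force: [-0.5, -0.8, 0.3]
trans [-2.014  4.389  0.062] turn about tool z deg 0.0 units 0.0 j6 -2.38
```

```bash
python3 -m crank '[{"translation":[-0.183,0.4,0],"delta_rot":[0,0,0]},{"translation":[-0.183,0.4,0],"delta_rot":[0,0,0]},{"translation":[-0.183,0.4,0],"delta_rot":[0,0,0]},{"translation":[-0.183,0.4,0],"delta_rot":[0,0,0]},{"translation":[-0.183,0.4,0],"delta_rot":[0,0,0]}]' 0 | grep -E "tcp|ft"
python3 -m crank '[{"translation":[-0.183,0.4,0],"delta_rot":[0,0,0]},{"translation":[-0.183,0.4,0],"delta_rot":[0,0,0]},{"translation":[-0.183,0.4,0],"delta_rot":[0,0,0]},{"translation":[-0.183,0.4,0],"delta_rot":[0,0,0]},{"translation":[-0.183,0.4,0],"delta_rot":[0,0,0]}]' 0 | grep -E "tcp|ft"
python3 -m crank '[{"translation":[-0.183,0.389,0],"delta_rot":[0,0,0]},{"translation":[0,0,0],"delta_rot":[0,0,0]},{"translation":[0,0,0],"delta_rot":[0,0,0]},{"translation":[0,0,0],"delta_rot":[0,0,0]}]' 0 | grep -E "tcp|ft"
python3 -c "
from h import *
go(.591,.127,.049,96.3)
c=r.capture('side');cv2.imwrite('pics/s6.png',c['pixels'][:,:,::-1])"
```

```text
tcp_pos: [0.5077, -0.1204, 0.1542]
ft_force: [0.6, -0.4, -0.4]
tcp_pos: [0.5766, 0.0887, 0.1541]
ft_force: [-0.1, -0.9, 0.1]
tcp_pos: [0.5898, 0.1268, 0.1536]
ft_force: [0.2, 0.7, 0.2]
trans [-1.200e-02  1.000e-03  1.393e+00] turn about tool z deg -0.0 units -0.0 j6 -1.52
```

View pics/s6.png

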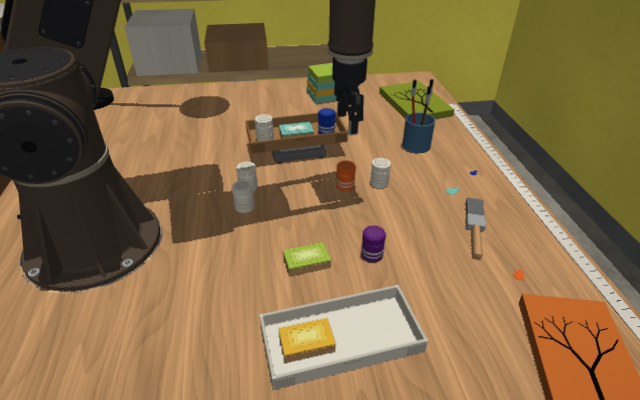

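The brown tray is complete and level: white jar (264,127), aqua panel (296,129), blue jar (327,121). The yellow panel lies flat in the white tray at (307,338). Last is the orange jar.

```bash
python3 -m crank '[{"translation":[-0.01,0,0.25],"delta_rot":[0,0,0]},{"translation":[0,0,0.35],"delta_rot":[0,0,0]},{"translation":[0,0,0.4],"delta_rot":[0,0,0]},{"translation":[0,0,0.28],"delta_rot":[0,0,0]},{"translation":[0,0,0.09],"delta_rot":[0,0,0]}]' 0 | grep -E "tcp|ft"
python3 -m crank '[{"translation":[0,0,0],"delta_rot":[0,0,0]},{"translation":[0,0,0],"delta_rot":[0,0,0]},{"translation":[0,0,0],"delta_rot":[0,0,0]},{"translation":[0,0,0],"delta_rot":[0,0,0]},{"translation":[0,0,0],"delta_rot":[0,0,0]}]' 1
python3 -m crank '[{"translation":[0,0,-0.3],"delta_rot":[0,0,0]},{"translation":[0,0,-0.4],"delta_rot":[0,0,0]},{"translation":[0,0,-0.4],"delta_rot":[0,0,0]},{"translation":[0,0,-0.3],"delta_rot":[0,0,0]},{"translation":[0,0,0],"delta_rot":[0,0,0]}]' 1
python3 -c "
from h import *
go(.556,-.318,.195,96.3)"
```

```text
tcp_pos: [0.5893, 0.126, 0.0139]
ft_force: [0.7, -0.0, 0.9]
time_s: 35.15
tcp_pos: [0.5925, 0.1276, 0.0184]
eef_rot: [-0.173, 3.134, 0.0]
ft_force: [-1.1, -2.6, 7.3]
width: 0.0458
gripper_force: 60.8
time_s: 35.65
tcp_pos: [0.5942, 0.1281, 0.1622]
eef_rot: [-0.172, 3.128, 0.001]
ft_force: [0.8, 0.0, -2.0]
width: 0.0461
gripper_force: 62.1
trans [ 0.87  -4.392  0.009] turn about tool z deg 0.0 units 0.0001 j6 -1.52
```

```bash
python3 -m crank '[{"translation":[0.05,-0.3,0],"delta_rot":[0,0,0]},{"translation":[0.08,-0.4,0],"delta_rot":[0,0,0]},{"translation":[0.08,-0.45,0],"delta_rot":[0,0,0]},{"translation":[0.08,-0.45,0],"delta_rot":[0,0,0]},{"translation":[0.08,-0.45,0],"delta_rot":[0,0,0]}]' 1 | grep -E "tcp|ft"
python3 -m crank '[{"translation":[0.08,-0.45,0],"delta_rot":[0,0,0]},{"translation":[0.08,-0.45,0],"delta_rot":[0,0,0]},{"translation":[0.08,-0.45,0],"delta_rot":[0,0,0]},{"translation":[0.08,-0.4,0],"delta_rot":[0,0,0]},{"translation":[0.08,-0.3,0],"delta_rot":[0,0,0]}]' 1 | grep -E "tcp|ft"
python3 -m crank '[{"translation":[0.08,-0.28,0],"delta_rot":[0,0,0]},{"translation":[0,0,0],"delta_rot":[0,0,0]},{"translation":[0,0,0],"delta_rot":[0,0,0]},{"translation":[0,0,0],"delta_rot":[0,0,0]}]' 1 | grep -E "tcp|ft|wid"
python3 -c "
from h import *
go(.556,-.318,.0571,96.3)"
```

```text
tcp_pos: [0.5767, -0.0819, 0.1567]
ft_force: [0.8, -0.8, -1.4]
tcp_pos: [0.5594, -0.2911, 0.1567]
ft_force: [0.6, 0.5, -1.0]
tcp_pos: [0.5549, -0.3164, 0.1564]
ft_force: [0.2, 0.5, -1.7]
width: 0.046
trans [-0.009 -0.018  1.34 ] turn about tool z deg 0.0 units 0.0001 j6 -2.25
```

```bash
python3 -m crank '[{"translation":[0,-0.015,0.3],"delta_rot":[0,0,0]},{"translation":[0,0,0.4],"delta_rot":[0,0,0]},{"translation":[0,0,0.35],"delta_rot":[0,0,0]},{"translation":[0,0,0.15],"delta_rot":[0,0,0]},{"translation":[0,0,0.08],"delta_rot":[0,0,0]}]' 1 | grep -E "tcp|ft"
python3 -m crank '[{"translation":[0,0,0],"delta_rot":[0,0,0]},{"translation":[0,0,0],"delta_rot":[0,0,0]},{"translation":[0,0,0.03],"delta_rot":[0,0,0]},{"translation":[0,0,0],"delta_rot":[0,0,0]}]' 1 | grep -E "tcp|ft"
python3 -m crank '[{"translation":[0,0,0.015],"delta_rot":[0,0,0]},{"translation":[0,0,0],"delta_rot":[0,0,0]}]' 1 | grep -E "tcp|ft"
```

```text
tcp_pos: [0.5548, -0.3175, 0.0273]
ft_force: [0.4, -0.7, -0.7]
tcp_pos: [0.5555, -0.3189, 0.0261]
ft_force: [0.8, -0.1, -1.5]
tcp_pos: [0.5551, -0.3187, 0.0239]
ft_force: [-0.6, 0.9, -1.3]
```

```bash
python3 -m crank '[{"translation":[0,0,0.01],"delta_rot":[0,0,0]},{"translation":[0,0,0],"delta_rot":[0,0,0]}]' 1 | grep -E "tcp|ft"
python3 -m crank '[{"translation":[0,0,0.006],"delta_rot":[0,0,0]},{"translation":[0,0,0],"delta_rot":[0,0,0]}]' 1 | grep -E "tcp|ft"
```

```text
tcp_pos: [0.555, -0.3186, 0.0227]
ft_force: [-0.2, 1.1, -1.6]
tcp_pos: [0.5551, -0.3187, 0.0224]
ft_force: [-1.4, 0.3, 3.3]
```

```bash
python3 -m crank '[{"translation":[0,0,0],"delta_rot":[0,0,0]},{"translation":[0,0,0],"delta_rot":[0,0,0]},{"translation":[0,0,0],"delta_rot":[0,0,0]},{"translation":[0,0,0],"delta_rot":[0,0,0]}]' 0.2 | grep -E "ft|wid"
python3 -m crank '[{"translation":[0,0,-0.1],"delta_rot":[0,0,0]},{"translation":[0,0,-0.3],"delta_rot":[0,0,0]},{"translation":[0,0,-0.45],"delta_rot":[0,0,0]},{"translation":[0,0,-0.45],"delta_rot":[0,0,0]},{"translation":[0,0,-0.3],"delta_rot":[0,0,0]}]' 0.2 | grep -E "tcp|ft"
python3 -m crank '[{"translation":[0,0.4,0],"delta_rot":[0,0,0]},{"translation":[0,0.45,0],"delta_rot":[0,0,0]},{"translation":[0,0.45,0],"delta_rot":[0,0,0]},{"translation":[0,0.45,0],"delta_rot":[0,0,0]},{"translation":[0,0.45,0],"delta_rot":[0,0,0]}]' 0.2 | grep -E "tcp|ft"
python3 -m crank '[{"translation":[0,0.4,0],"delta_rot":[0,0,0]},{"translation":[0,0.3,0],"delta_rot":[0,0,0]},{"translation":[0,0,0],"delta_rot":[0,0,0]},{"translation":[0,0,0],"delta_rot":[0,0,0]},{"translation":[0,0,0],"delta_rot":[0,0,0]}]' 0.2 | grep -E "tcp|ft|time"
python3 -c "
from h import *
a=r.capture('side')['pixels'];b=r.capture('top')['pixels']
cv2.imwrite('pics/f.png',np.vstack([cv2.resize(a,(480,300)),cv2.resize(b,(480,300))])[:,:,::-1])"
```

```text
ft_force: [-0.1, -0.9, -0.6]
width: 0.0681
tcp_pos: [0.5559, -0.3191, 0.1863]
ft_force: [-0.5, -0.5, 0.1]
tcp_pos: [0.5305, -0.0984, 0.1831]
ft_force: [1.5, 0.9, 0.2]
time_s: 40.45
tcp_pos: [0.5235, -0.031, 0.1826]
ft_force: [0.6, 0.1, 0.4]
```

View pics/f.png

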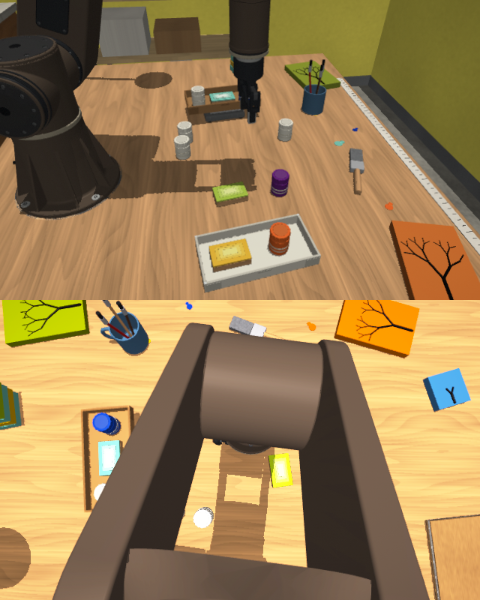

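The side view shows the orange jar standing at (280,238) beside the flat yellow panel (230,253) in the white tray. The top view shows the blue jar, aqua panel and white jar in line in the brown tray, which is in place. Lime and violet have not moved.

```bash
python3 -c "
from plant import r
print(r.hand_in())"
```

```text
the job is handed in; nothing more can be done
None
```

I made up both kits and handed the job in at about 40 s. The last pictures show every piece in its tray, the brown tray level on the scale, both trays in place, and the lime panel and violet jar not moved.

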